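# Hook the second arm into the bar-stock rack and lay the bar across

## Robot

A 7-joint arm with a two-finger parallel gripper is mounted at the origin on a cart in front of the work surface, level with it; the furniture and walls round the work are solid. World frame = base frame: x ahead of the robot, y to its left, z up, the work surface at z = 0. Lengths are in m, angles in rad, forces in N, time in s.
With the tool pointing down it reaches from about 0.35 to 0.9 m from the base axis. Payload 7.2 kg.
Tool frame: the origin (TCP) lies midway between the tips of the shut fingers; the grasp point (between the pads) lies 19 mm behind it (bot.grip_depth is the distance from the TCP to the grasp point, in m); z points along the fingers, y is the line along which they close (so a half turn about z gives the same grasp; the last joint's range is limited). The gripper opens to 88 mm and grips with 3 to 60 N. Pads are 20 mm wide; open, the fingers measure 115 mm over their backs; the gripper's body (75 mm by 178 mm) begins 61 mm behind the grasp point.
Start: joints at [1.154, 0.411, -0.013, 1.596, 0.006, 1.134, -0.082], TCP at [0.214, -0.587, 0.223] pointing down, gripper open.
Joint ranges: [-2.95, 2.95], [-0.29, 1.99], [-1.47, 1.44], [0.14, 2.54], [-1.03, 4.17], [0.13, 1.85], [-2.86, 2.86]. Speed limits (rad/s): [2.39, 2.39, 3.01, 3.01, 3.14, 3.14, 3.14].

## Interface

Orientations are given as a 3x3 rotation matrix whose columns are the frame's x, y, z axes.
In Python, from cell import bot gives the robot as it stands. The module is installed in compiled form; this text tells all that it offers.
- The arm moves only by the tool servo_tool, never from a script. Its argument "rows" is text: rows parted by semicolons, each of 5 numbers parted by spaces: the shift along the world's x, y, z in cm, then the turn about the world's z in degrees, then the finger opening in cm, from 0 to 8.78. In form: x y z twist hand; .... A call has 1 to 20 rows; each row is the pose to reach, as a shift and turn from the pose commanded when the call began; what a row does not reach only later rows make up. A row lasts 1/10 s, in which the tool goes at most 50 mm and 8.59 degrees, less where a joint would pass 70% of its speed; a pose out of reach is approached as far as the arm can. A call with a gripper value outside its range is refused whole. The fingers move at their own pace and stop on an object; "newtons" is the grip in N (left out, the last holds). Time passes only in rows, so rows that repeat a pose let the fingers close. It gives the time, the measured TCP pose, the force, the opening and the grip force at its end, in the units of the state.
- bot.get_state(): the state, without advancing time (a new reading comes with each control period).
- bot.get_image(name): name is "scene" or "top" or "wrist"; returns the picture (420x560x3 uint8, red, green, blue); there is no depth.
- bot.calibration(name): a dict with "vfov" (degrees; the focal length in pixels is half the picture's height over the tangent of half this angle, whatever the lens; pixels are square), "cx", "cy" (the principal point, pixels), "k1" (the pictures are not rectified: a ray, as slopes to the right and down, at radius r is drawn at 1 + k1 r^2 times it, then the intrinsics apply), "position" and "orientation" of the camera in the world. Camera axes: x right, y down, z forward; pixel columns grow to the right and rows downward; lengths in m; the calibration is good to about 2 mm. A picture is of the moment at which its call begins: read the wrist's pose just before it. calibration takes no time and is no camera call; for the wrist camera it gives the pose at the moment of the call.
- bot.sign_off(): hands the job in; it is judged then, once.
The state is a dict: "time": time; "q": joint angles; "qd": joint speeds; "joint_torque": joint torques, N m; "tcp_pos": TCP position; "tool_rot": TCP orientation; "contact_force": force on the tool from outside, world axes, zero at the start; "ft_torque": the same for the moment, N m; "grip_width": opening from 0.0 (shut) to 1.0 (fully open); "gripper_force": force on a finger pad.
Only numpy, scipy, OpenCV 4.12 (cv2) and the standard library are available. Lean on these libraries where they do the work, as an engineer would, in place of code of your own. Each camera call takes 0.05 s, during which the arm holds its last target. There are 200 camera calls.

## Task

Finish the small bar-stock rack: fit the loose orange arm into the empty slotted blue upright, level with the orange arm already on the other upright, by hooking both its claws through the slots and pressing it down until it is fully home, feeling your way and never loading it against the upright with more than about 60 N. Then lay the aluminium bar across both arms, between the uprights and the tip stops and about centred, without dropping it, and let go; leave the other things on the bench where they are.

Things in the scene. Friction and masses are not known exactly. Their poses are not given: they have to be found in the camera images.
- rack_arm: loose orange rack arm, 0.30 kg, standing on its underside. Origin: at the back of its end plate (x = 0), mid width, on the underside (z = 0). A box section 22 mm wide (y), 30 mm high runs to its own -x, ending in a tip stop at x = -168 to -163 mm, 42 mm high. The end plate (x = -7 to 0, 24 mm wide) rises to z = 102 mm; a rib 4 mm thick braces it to the arm's top (x > -41 mm)
- loose_claws (a point): on the back of the loose arm's end plate, 40 mm above the underside, between its two claws. These are 5 mm thick (y) and stick out 10.5 mm to +x: each a neck (arm's z = 18 to 28 and 62 to 72 mm) with a lip hanging 12 mm below it (to z = 6 and 50 mm). The throat between end plate and lip is 5.1 mm wide
- loose_tab (a point): centre of the top of the loose arm's press tab: a fold at the head of the end plate, 24 x 24 mm, 106 mm above the arm's underside, almost over the claws. Press down here: the arm binds if it is pressed far out
- loose_grip (a point): centre of the loose arm's box section, 85 mm from the end plate and 15 mm above its underside: the place to grip it, across its 22 mm width
- upright_open: foot of the blue upright without an arm; fixed. Origin: on the front plane of the slotted web, mid foot, 6 mm above the bench; x points from the robot's side through the web, z up. The upright (40 mm wide, web 4 mm thick, top at z = 176 mm) is bolted to the foot through long holes: its centre line stands up to 9 mm to either side (y) of the foot's, unmeasured, so feel for the slots
- slots (a point): on the foot's centre line at the web's front, midway between the upper two of the three slots, where the arm belongs (see the upright about the unmeasured 9 mm sideways). Slots are 8.5 mm wide (y) and 28 mm high; undersides at the upright's z = 54, 98 and 142 mm. The claws pass through with the level arm 12 to 18 mm above its home height; then it slides down
- home (a point): where the loose arm's origin is when fully home (give or take those 9 mm sideways), 80 mm above the upright's origin, axes alike: end plate against the web, necks resting on the slots' undersides. Over the last 8 mm a V-shaped leaf spring behind the lower slot grips the lip and resists with up to some 9 to 20 N, more than the arm's weight; the stop after it is hard
- upright_fitted: foot of the other blue upright, 160 mm to one side of the first and in line with it, with an orange arm of the same shape fitted; fixed; same axes and origin
- fitted_arm (a point): the fitted arm's origin (as for the loose arm), 80 mm above its upright's origin, axes alike. With both arms home their upper sides lie 30 mm and the tops of their tip stops 42 mm above this
- stock_bar: aluminium square bar, 25 x 280 x 25 mm, about 0.45 kg, one end painted red, lying on the bench. Origin: centre of its underside; length along y
- red_carton: red parts carton, 69 x 105 x 42 mm, a bystander
- tie_rod_end: rusty tie rod end, 75 x 129 x 38 mm, a bystander
- ratchet: black ratchet handle with a bright head, 38 x 184 x 40 mm, a bystander

How it is judged:
On the way:
1. the loose arm is hooked into the empty upright and pressed fully home (x of rack_arm in the frame of upright_open between -0.003 and 0.003 m and y of rack_arm in the frame of upright_open between -0.012 and 0.012 m and z of rack_arm in the frame of upright_open between 0.078 and 0.0815 m and angle between rack_arm's own z axis and vertical below 0.06 rad), for 0.3 s.
At the end, for the whole second after the job is handed in: The loose arm is home in the upper two slots (within 3 mm of the web, -2 to +1.5 mm in height, 12 mm sideways of the foot, tilt under 0.06 rad); the bar rests on both arms behind the tip stops, flat within 0.08 rad, parallel within 0.25 rad, its middle within 190 mm of both uprights (all of step 1 and contact force between stock_bar and rack_arm above 0.3 N and contact force between stock_bar and upright_fitted above 0.3 N and angle between stock_bar's own z axis and vertical below 0.08 rad and angle between the y axis of stock_bar and the y axis of upright_fitted, either way round below 0.25 rad and x of stock_bar in the frame of upright_fitted between -0.152 and -0.01 m and horizontal distance between stock_bar and upright_fitted below 0.19 m and horizontal distance between stock_bar and upright_open below 0.19 m and linear speed of each of stock_bar, rack_arm below 0.02 m/s); the robot touches nothing.
It fails at once if the loose arm is loaded against its upright with more than 60 N (contact force between rack_arm and upright_open above 60 N).
It fails at once if the bar is dropped or pushed on to an arm with more than 30 N (contact force between stock_bar and rack_arm above 30 N or contact force between stock_bar and upright_fitted above 30 N).
It fails at once if a bystander is moved by more than 25 mm (distance of any of red_carton, tie_rod_end, ratchet from where it was at the start of the episode above 0.025 m).
It also fails if it takes over 72 s, if anything falls off the work surface, if the arm or the gripper's body presses on something with over 40 N, if the wrist force passes 120 N, or if a joint passes its speed limit or range.

## Working session

There is one attempt and no reset: what is moved stays moved. The work goes in short steps, Python scripts to look and compute and a tool call to move; the robot and the scene stay as the last step left them, time stands still between calls to the robot, and variables do not carry over. Pictures are saved under pics/ and viewed, at most 11 in all, crops included, and the job is handed in when it is done.

Besides the shell and the picture viewer there is one more tool, called after ">>>" as name(argument=value, ...), one argument or row to a line, values as JSON. servo_tool: Moves the arm, as the interface text tells. Its arguments: {"type":"object","properties":{"rows":{"type":"string"},"newtons":{"type":"number"}},"required":["rows"]}

```bash
mkdir -p pics; cat > h.py <<'E'
import numpy as np, cv2
from cell import bot
def K(c):
    f=210/np.tan(np.radians(c['vfov'])/2); return f
def ray(c,u,v):
    f=K(c); d=np.array([(u-c['cx'])/f,(v-c['cy'])/f]); rd=np.hypot(*d); r=rd
    for _ in range(30): r=rd/(1+c['k1']*r*r)
    s=d*(r/rd if rd>0 else 1)
    w=np.array(c['orientation'])@np.array([s[0],s[1],1]); return np.array(c['position']),w
def onz(c,u,v,z):
    p,w=ray(c,u,v); return p+w*(z-p[2])/w[2]
def proj(c,P):
    q=np.array(c['orientation']).T@(np.array(P)-np.array(c['position'])); s=q[:2]/q[2]; r2=s@s
    return s*(1+c['k1']*r2)*K(c)+[c['cx'],c['cy']]
def tri(c1,a,c2,b):
    p,w=ray(c1,*a);q,x=ray(c2,*b); w/=np.linalg.norm(w);x/=np.linalg.norm(x)
    t=np.linalg.lstsq(np.c_[w,-x],q-p,rcond=None)[0]; A=p+w*t[0];B=q+x*t[1]
    return (A+B)/2,np.linalg.norm(A-B)
def snap(n,f):
    c=bot.calibration(n); im=bot.get_image(n); cv2.imwrite('pics/'+f,im[...,::-1]); return c,im
E
python3 - <<'E'
from h import *
import json
for n in ['top','scene','wrist']:
    c,im=snap(n,n+'0.png'); print(n,c['vfov'],c['k1'],np.round(c['position'],3),np.round(c['orientation'],3).tolist())
s=bot.get_state(); print(s['time'],s['tcp_pos'],np.round(s['tool_rot'],3),s['grip_width'])
E
```

```text
top 52.95060675163505 -0.014157028529003248 [0.405 0.101 1.463] [[0.01, -0.994, 0.106], [-1.0, -0.01, -0.006], [0.007, -0.106, -0.994]]
scene 45.14786155282185 -0.17797295368720717 [-0.494  0.632  1.088] [[-0.452, -0.567, 0.688], [-0.892, 0.289, -0.347], [-0.002, -0.771, -0.637]]
wrist 58.97326484095082 -0.044589985992683996 [ 0.283 -0.561  0.385] [[0.342, -0.904, -0.258], [-0.94, -0.329, -0.092], [-0.002, 0.274, -0.962]]
0.15 [ 0.21343605 -0.5870374   0.22203354] [[ 0.94   0.342 -0.   ]
 [ 0.342 -0.94   0.001]
 [-0.    -0.001 -1.   ]] 0.9984932576564353
```

View pics/top0.png

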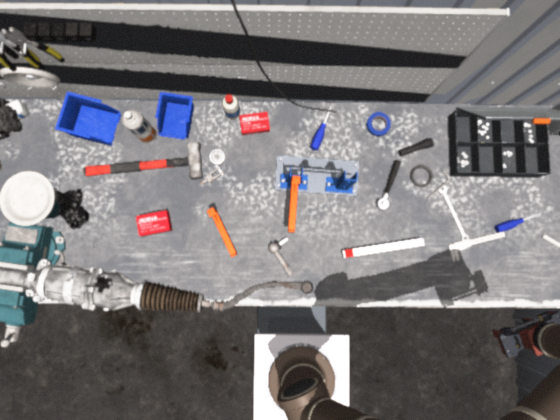

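View pics/scene0.png

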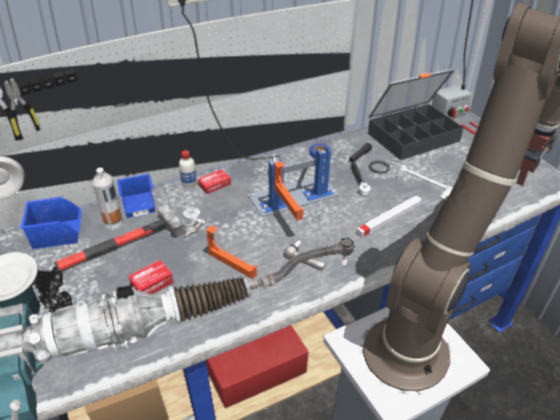

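The top view shows the fitted arm at about (294,200), the open upright at (345,175), the loose arm from (212,208) to (234,253), and the bar from (345,253) to (424,242). The tie rod end and ratchet may be near (280,255) and (390,185).

```bash
python3 - <<'E'
from h import *
c=bot.calibration('top'); im=cv2.imread('pics/top0.png'); hsv=cv2.cvtColor(im,cv2.COLOR_BGR2HSV)
m=cv2.inRange(hsv,(6,150,120),(18,255,255)); m[:, :180]=0;m[:,320:]=0
n,l,st,ce=cv2.connectedComponentsWithStats(m)
for i in range(1,n):
    if st[i,4]>60:
        pts=np.argwhere(l==i)[:,::-1].astype(np.float32); r=cv2.minAreaRect(pts); print(st[i],np.round(r[0],1),np.round(r[1],1),r[2])
        for b in cv2.boxPoints(r): print('  ',b,np.round(onz(c,*b,0.03),3), np.round(onz(c,*b,0.11),3))
for nm,p,z in [('bar red end',(345,253),.025),('bar end',(424,242),.025),('open',(345,175),.1),('trod',(281,257),.02)]:
    print(nm,np.round(onz(c,*p,z),3))
a=cv2.resize(im[140:290,190:440],None,fx=3.2,fy=3.2,interpolation=cv2.INTER_CUBIC); cv2.imwrite('pics/crop1.png',a)
E
```

```text
[288 176  12  56 390] [292.8 203.5] [ 8.1 55.5] 5.710593223571777
   [286.0297  230.70297] [0.499 0.056 0.03 ] [0.493 0.058 0.11 ]
   [291.55447 175.45544] [0.69  0.038 0.03 ] [0.674 0.041 0.11 ]
   [299.57425 176.25742] [0.687 0.01  0.03 ] [0.672 0.015 0.11 ]
   [294.04947 231.50494] [0.496 0.028 0.03 ] [0.491 0.032 0.11 ]
[208 207  28  49 343] [221.7 231.4] [52.3  8. ] 63.43495178222656
   [206.40001 209.80002] [0.567 0.328 0.03 ] [0.558 0.316 0.11 ]
   [213.60002 206.20001] [0.58  0.304 0.03 ] [0.57  0.293 0.11 ]
   [237.00002 253.     ] [0.421 0.221 0.03 ] [0.421 0.214 0.11 ]
   [229.8 256.6] [0.409 0.245 0.03 ] [0.409 0.237 0.11 ]
bar red end [ 0.425 -0.146  0.025]
bar end [ 0.465 -0.417  0.025]
open [ 0.679 -0.135  0.1  ]
trod [0.409 0.072 0.02 ]
```

View pics/crop1.png

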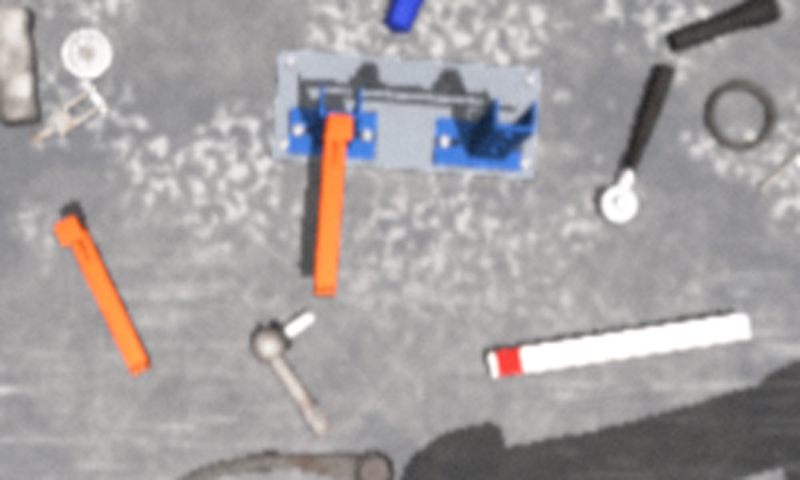

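The crop sharpens the layout: loose arm tab at crop (66,231) and tip at (140,368), open upright foot at about (483,150), tie rod end at (285,365), ratchet at (640,150). I'll look from near with the wrist camera on the way across.

>>> servo_tool(
  rows="30 44 8 0 8.7;30 44 8 0 8.7;30 44 8 0 8.7;30 44 8 0 8.7;30 44 8 0 8.7;30 44 8 0 8.7;30 44 8 0 8.7;30 44 8 0 8.7;30 44 8 0 8.7;30 44 8 0 8.7;30 44 8 0 8.7;30 44 8 0 8.7;30 44 8 0 8.7;30 44 8 0 8.7",
)

```text
time: 1.55
tcp_pos: [0.5127, -0.1488, 0.3022]
tool_rot: [[0.94, 0.34, -0.001], [0.34, -0.94, -0.001], [-0.001, 0.0, -1.0]]
contact_force: [-0.3, -0.1, 0.3]
grip_width: 0.989
gripper_force: 0.0
```

```bash
python3 - <<'E'
from h import *
import pickle
c,im=snap('wrist','w1.png'); pickle.dump(c,open('w1.pkl','wb')); s=bot.get_state(); print(s['time'],s['tcp_pos'],np.round(s['qd'],3),c['position'])
E
```

```text
1.6 [ 0.51267308 -0.14902428  0.30227422] [ 0.007 -0.003 -0.     0.    -0.001 -0.002 -0.003] [ 0.58275232 -0.1229981   0.46552544]
```

View pics/w1.png

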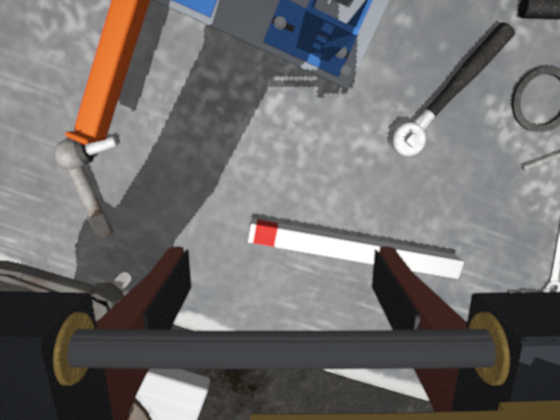

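The picture shows the bar, red end at (262,233) and far end at (460,268), the ratchet at (450,90), the tie rod end at (85,180), and only the foot of the open upright at (315,40). I'll go farther forward to see the uprights from above, then look at the loose arm.

>>> servo_tool(
  rows="12 9 6 -20 8.7;12 9 6 -20 8.7;12 9 6 -20 8.7;12 9 6 -20 8.7;12 9 6 -20 8.7;12 9 6 -20 8.7;12 9 6 -20 8.7",
)

```text
time: 2.3
tcp_pos: [0.6323, -0.0597, 0.3622]
tool_rot: [[1.0, -0.003, -0.001], [-0.003, -1.0, -0.001], [-0.001, 0.001, -1.0]]
contact_force: [-0.7, -0.5, -0.5]
grip_width: 0.989
gripper_force: 0.0
```

```bash
python3 - <<'E'
from h import *
import pickle
c,im=snap('wrist','w2.png'); pickle.dump(c,open('w2.pkl','wb')); s=bot.get_state(); print(s['time'],s['tcp_pos'],np.round(s['qd'],3),c['position'])
cv2.imwrite('pics/w2b.png',cv2.resize(im[:300,:,::-1],None,fx=1.42,fy=1.42,interpolation=cv2.INTER_CUBIC))
E
```

```text
2.35 [ 0.63242828 -0.05950124  0.36239836] [-0.004 -0.002 -0.006 -0.006 -0.     0.001 -0.003] [ 0.70680861 -0.05953453  0.52548768]
```

View pics/w2b.png

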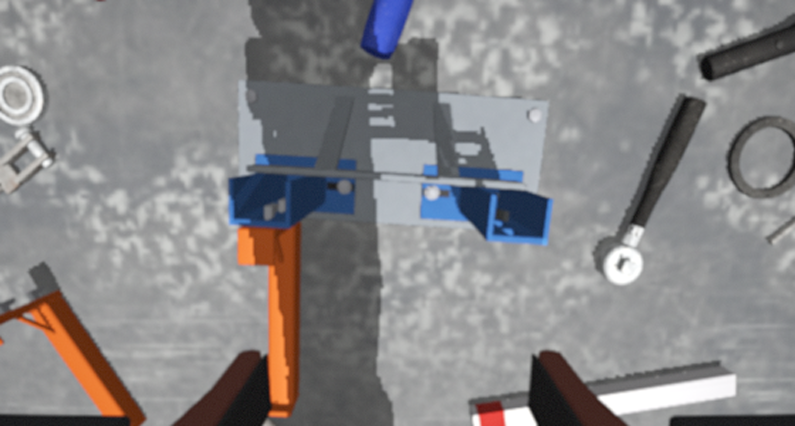

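>>> servo_tool(
  rows="-14 32 -6 26 8.7;-14 32 -6 26 8.7;-14 32 -6 26 8.7;-14 32 -6 26 8.7;-14 32 -6 26 8.7;-14 32 -6 26 8.7;-14 32 -6 26 8.7;-14 32 -6 26 8.7;-14 32 -6 26 8.7;-14 32 -6 26 8.7;-14 32 -6 26 8.7;-14 32 -6 26 8.7",
)

```text
time: 3.55
tcp_pos: [0.4945, 0.261, 0.3028]
tool_rot: [[0.9, 0.436, 0.0], [0.436, -0.9, -0.0], [0.0, 0.001, -1.0]]
contact_force: [-0.0, 0.1, -0.2]
grip_width: 0.991
gripper_force: 0.0
```

```bash
python3 - <<'E'
from h import *
import pickle
c,im=snap('wrist','w3.png'); pickle.dump(c,open('w3.pkl','wb')); s=bot.get_state(); print(s['time'],s['tcp_pos'],np.round(s['qd'],3),c['position'])
E
```

```text
3.6 [0.49434618 0.26134488 0.30276732] [-0.005  0.    -0.007 -0.001 -0.002  0.001 -0.002] [0.56123235 0.29395699 0.46622645]
```

View pics/w3.png

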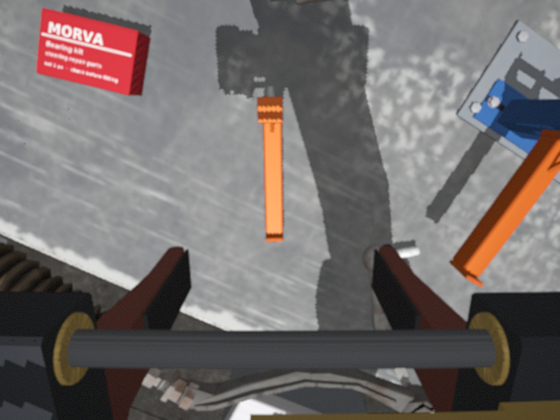

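The crop of the second view shows the open upright's web top from about (488,239) to (550,244) and the fitted one from (230,226) to (290,228). The third view shows the loose arm with its tab at (270,110) and its tip at (275,238).

```bash
python3 - <<'E'
from h import *
import pickle
c=pickle.load(open('w2.pkl','rb')); im=cv2.imread('pics/w2.png'); hsv=cv2.cvtColor(im,cv2.COLOR_BGR2HSV)
m=cv2.inRange(hsv,(100,120,30),(125,255,255))
ends=[]
for lo,hi in [(155,212),(335,395)]:
    cols=[(u,np.argwhere(m[100:190,u]).max()+100.5) for u in range(lo,hi) if m[100:190,u].any()]
    print([(u,v) for u,v in cols][::4])
    rows=np.argwhere(m[158:168,lo:hi]); print('col range by row',[(r,rows[rows[:,0]==r-158][:,1].min()+lo,rows[rows[:,0]==r-158][:,1].max()+lo) for r in range(158,168) if (rows[:,0]==r-158).any()])
for n,p in dict(f1=(230/1.42,226/1.42),f2=(290/1.42,228/1.42),o1=(488/1.42,239/1.42),o2=(550/1.42,244/1.42)).items(): print(n,np.round(onz(c,*p,.182),4))
# loose arm in w3
c=pickle.load(open('w3.pkl','rb')); im=cv2.imread('pics/w3.png'); hsv=cv2.cvtColor(im,cv2.COLOR_BGR2HSV)
m=cv2.inRange(hsv,(5,140,90),(18,255,255)); m[:,:230]=0; m[:,310:]=0; m[:90]=0;m[250:]=0
for v in (98,102,106,110,114,120,130,145,160,180,200,220,230,234,236,238,240,242):
    x=np.argwhere(m[v]).ravel(); print(v,x.min() if len(x) else None,x.max() if len(x) else None,end='; ')
print()
E
```

```text
[(162, np.float64(156.5)), (166, np.float64(157.5)), (170, np.float64(157.5)), (174, np.float64(157.5)), (178, np.float64(158.5)), (182, np.float64(158.5)), (186, np.float64(158.5)), (190, np.float64(158.5)), (194, np.float64(159.5)), (198, np.float64(159.5)), (202, np.float64(159.5)), (206, np.float64(157.5)), (210, np.float64(154.5))]
col range by row [(158, np.int64(178), np.int64(204)), (159, np.int64(194), np.int64(203))]
[(335, np.float64(158.5)), (339, np.float64(163.5)), (343, np.float64(168.5)), (347, np.float64(168.5)), (351, np.float64(168.5)), (355, np.float64(169.5)), (359, np.float64(169.5)), (363, np.float64(170.5)), (367, np.float64(170.5)), (371, np.float64(170.5)), (375, np.float64(170.5)), (379, np.float64(171.5)), (383, np.float64(171.5)), (387, np.float64(151.5))]
col range by row [(158, np.int64(335), np.int64(386)), (159, np.int64(336), np.int64(385)), (160, np.int64(337), np.int64(385)), (161, np.int64(338), np.int64(385)), (162, np.int64(338), np.int64(385)), (163, np.int64(339), np.int64(385)), (164, np.int64(340), np.int64(385)), (165, np.int64(341), np.int64(385)), (166, np.int64(342), np.int64(385)), (167, np.int64(342), np.int64(385))]
f1 [0.658  0.0511 0.182 ]
f2 [0.6565 0.0117 0.182 ]
o1 [ 0.6488 -0.1182  0.182 ]
o2 [ 0.6454 -0.1594  0.182 ]
98 258 281; 102 258 281; 106 258 281; 110 258 281; 114 258 281; 120 258 281; 130 263 281; 145 264 281; 160 264 281; 180 265 281; 200 265 282; 220 266 282; 230 266 281; 234 267 281; 236 267 281; 238 266 281; 240 266 281; 242 None None;
```

```bash
python3 - <<'E'
from h import *
import pickle
c=pickle.load(open('w2.pkl','rb'))
P={n:onz(c,*p,.182)[:2] for n,p in dict(f1=(161.5,157),f2=(204.5,159.7),o1=(343.3,168.6),o2=(386,172)).items()}
of=(P['f1']+P['f2'])/2; oo=(P['o1']+P['o2'])/2; print({k:np.round(v,4) for k,v in P.items()})
d=of-oo; yaw=np.arctan2(-d[0],d[1]); print('fit',of,'open',oo,'yaw',np.degrees(yaw),'dist',np.hypot(*d))
c=pickle.load(open('w3.pkl','rb')); im=cv2.imread('pics/w3.png'); hsv=cv2.cvtColor(im,cv2.COLOR_BGR2HSV)
m=cv2.inRange(hsv,(5,140,90),(18,255,255)); r=np.argwhere(m[60:250,240:300].any(1)).ravel()+60; print('rows',r.min(),r.max())
A=[]
for v in range(135,232,4):
    x=np.argwhere(m[v,240:300]).ravel()+240; A.append(onz(c,(x.min()+x.max())/2,v,.028)[:2])
A=np.array(A); vx,vy,x0,y0=cv2.fitLine(A.astype(np.float32),cv2.DIST_HUBER,0,1e-5,1e-5).ravel(); 
if vx<0: vx,vy=-vx,-vy
dv=np.array([vx,vy]); print('arm yaw',np.degrees(np.arctan2(vy,vx)))
e=onz(c,274,241.5,.042)[:2]; b=np.array([x0,y0]); t=(e-b)@dv; tip=b+t*dv; org=tip+.168*dv
tab=onz(c,270,(r.min()+128.)/2 if 0 else r.min(),.106)[:2]
print('tip',tip,'org',org,'grip',org-.085*dv,'tab top row x along', (tab-org)@dv)
# bar from w1
c=pickle.load(open('w1.pkl','rb')); im=cv2.imread('pics/w1.png'); hsv=cv2.cvtColor(im,cv2.COLOR_BGR2HSV)
m=cv2.inRange(hsv,(0,0,215),(180,40,255))|cv2.inRange(hsv,(0,150,120),(4,255,255)); m[:205]=0;m[285:]=0;m[:,:235]=0;m[:,475:]=0
l=max(cv2.findContours(m,0,2)[0],key=cv2.contourArea); R=cv2.minAreaRect(l); print(R)
q=np.array([onz(c,*p,.02)[:2] for p in cv2.boxPoints(R)]); print(np.round(q,3), q.mean(0))
E
```

```text
{'f1': array([0.66  , 0.0514]), 'f2': array([0.6573, 0.0114]), 'o1': array([ 0.6485, -0.1178]), 'o2': array([ 0.6453, -0.1582])}
fit [0.65865256 0.03136318] open [ 0.64690368 -0.13800072] yaw -3.9682889986323073 dist 0.16977092281433356
rows 97 240
arm yaw 26.618279
tip [0.41302219 0.23160771] org [0.56321609 0.30687916] grip [0.48722513 0.26879539] tab top row x along -0.00044735947238167315
((326.2472839355469, 246.4217529296875), (102.81021881103516, 18.597291946411133), 10.080597877502441)
[[ 0.414 -0.174]
 [ 0.439 -0.17 ]
 [ 0.46  -0.301]
 [ 0.435 -0.307]] [ 0.43678394 -0.23814922]
```

>>> servo_tool(
  rows="-0.7 0.75 -5 0.8 8.7;-0.7 0.75 -10 0.8 8.7;-0.7 0.75 -15 0.8 8.7;-0.7 0.75 -20 0.8 7;-0.7 0.75 -25 0.8 5;-0.7 0.75 -28 0.8 4.5;-0.7 0.75 -29.5 0.8 4;-0.7 0.75 -29.9 0.8 4;-0.7 0.75 -29.9 0.8 4;-0.7 0.75 -29.9 0.8 3",
  newtons=40,
)

```text
time: 4.6
tcp_pos: [0.4878, 0.2708, 0.0054]
tool_rot: [[0.893, 0.45, 0.003], [0.45, -0.893, 0.001], [0.003, -0.0, -1.0]]
contact_force: [0.3, -0.5, -0.2]
grip_width: 0.4
gripper_force: 0.0
```

>>> servo_tool(
  rows="0 0 0 0 2;0 0 0 0 1.5;0 0 0 0 1.5;0 0 0 0 1.5;0 0 0 0 1.5;0 0 1 0 1.5;0 0 3 0 1.5;0 0 5 0 1.5;0 0 5 0 1.5",
  newtons=40,
)

```text
time: 5.5
tcp_pos: [0.4878, 0.2712, 0.0564]
tool_rot: [[0.893, 0.451, 0.004], [0.451, -0.893, 0.002], [0.004, -0.0, -1.0]]
contact_force: [0.5, 0.3, -2.6]
grip_width: 0.246
gripper_force: 40.0
```

>>> servo_tool(
  rows="0 0 5 0 1.5;0 0 10 0 1.5;0 0 15 0 1.5;0 -2 19 0 1.5;1 -6 19 -4 1.5;1.5 -11 19 -9 1.5;2.2 -16 19 -15 1.5;3 -21 19 -20 1.5;3.5 -26 19 -25 1.5;4.2 -31 19 -30.8 1.5;4.8 -36 19 -30.8 1.5;5.1 -40.2 19 -30.8 1.5;5.1 -40.2 15 -30.8 1.5;5.1 -40.2 11 -30.8 1.5;5.1 -40.2 7 -30.8 1.5;5.1 -40.2 5.1 -30.8 1.5;5.1 -40.2 5.1 -30.8 1.5;5.1 -40.2 5.1 -30.8 1.5",
)

```text
time: 7.3
tcp_pos: [0.5375, -0.1317, 0.1046]
tool_rot: [[0.998, -0.07, -0.001], [-0.07, -0.998, 0.0], [-0.001, -0.0, -1.0]]
contact_force: [-0.0, -0.8, -3.3]
grip_width: 0.249
gripper_force: 40.0
```

```bash
python3 - <<'E'
from h import *
import pickle
c,im=snap('wrist','w4.png'); pickle.dump(c,open('w4.pkl','wb')); s=bot.get_state(); print(s['time'],s['tcp_pos'],np.round(s['tool_rot'],4).tolist(),np.round(s['contact_force'],2),np.round(s['ft_torque'],2))
E
```

```text
7.35 [ 0.53825952 -0.13183327  0.10553497] [[0.9976, -0.0698, 0.0012], [-0.0698, -0.9976, -0.0002], [0.0012, 0.0001, -1.0]] [ 0.03 -0.38 -3.13] [ 0.04 -0.04 -0.03]
```

View pics/w4.png

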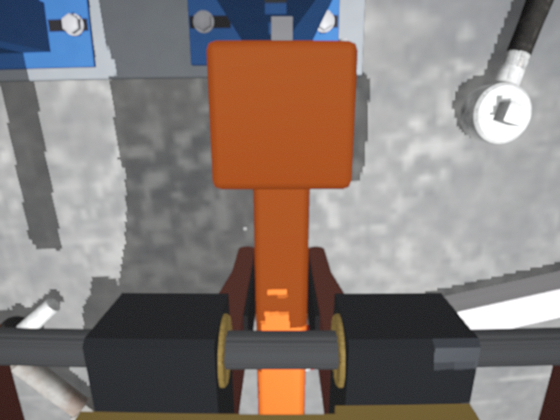

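The picture shows the arm's tab at columns 210–356, rows 41–188, and the foot's bolts at (204,21) and (325,20); the upright's top is out of view.

```bash
python3 - <<'E'
from h import *
import pickle
c=pickle.load(open('w4.pkl','rb')); s=bot.get_state()
y=np.radians(-3.97); X=np.array([np.cos(y),np.sin(y)]); Y=np.array([-X[1],X[0]]); o=np.array([.6469,-.138])
print(c['position'])
zt=s['tcp_pos'][2]-.0054+.106
for n,p,z in [('tabL',(210,115),zt),('tabR',(355.5,115),zt),('tabback',(282,41),zt),('tabfront',(282,188),zt),('boltL',(204,21),.012),('boltR',(325,20),.012),('boxL',(255,215),zt-.076),('boxR',(309,215),zt-.076)]:
    q=onz(c,*p,z)[:2]-o; print(n,round(q@X*1e3,1),round(q@Y*1e3,1))
q=s['tcp_pos'][:2]-o; print('tcp',q@X*1e3,q@Y*1e3)
E
```

```text
[ 0.61175923 -0.13673945  0.26795524]
tabL -36.8 10.4
tabR -36.8 -13.2
tabback -25.7 -1.3
tabfront -48.9 -1.3
boltL 16.3 47.7
boltR 16.7 -28.9
boxL -76.5 9.0
boxR -76.5 -11.9
tcp -108.80673927327848 -1.369702230137715
```

>>> servo_tool(
  rows="0.6 0.09 0.1 0 1.5;1.2 0.05 0.1 0 1.5;1.3 0.04 0.1 0 1.5;1.4 0.03 0.1 0 1.5;1.5 0.03 0.1 0 1.5;1.6 0.02 0.1 0 1.5;1.7 0.01 0.1 0 1.5;1.8 0.0 0.1 0 1.5;1.8 0.0 0.1 0 1.5",
)

```text
time: 8.25
tcp_pos: [0.5557, -0.1319, 0.1056]
tool_rot: [[0.998, -0.07, 0.0], [-0.07, -0.998, -0.0], [0.0, 0.0, -1.0]]
contact_force: [0.8, 0.2, -3.1]
grip_width: 0.246
gripper_force: 40.0
```

>>> servo_tool(
  rows="0.1 -0.01 0 0 1.5;0.2 -0.01 0 0 1.5;0.3 -0.02 0 0 1.5;0.4 -0.03 0 0 1.5;0.4 -0.03 0 0 1.5",
)

```text
time: 8.75
tcp_pos: [0.5598, -0.1322, 0.1057]
tool_rot: [[0.998, -0.07, 0.0], [-0.07, -0.998, -0.0], [0.0, 0.0, -1.0]]
contact_force: [-0.2, -0.1, -3.1]
grip_width: 0.246
gripper_force: 40.0
```

>>> servo_tool(
  rows="0.1 -0.01 0 0 1.5;0.2 -0.01 0 0 1.5;0.3 -0.02 0 0 1.5;0.35 -0.02 0 0 1.5;0.35 -0.02 0 0 1.5",
)

```text
time: 9.25
tcp_pos: [0.5629, -0.1324, 0.1056]
tool_rot: [[0.998, -0.07, -0.001], [-0.07, -0.998, -0.0], [-0.001, 0.0, -1.0]]
contact_force: [-1.2, 0.2, -2.4]
grip_width: 0.249
gripper_force: 40.0
```

>>> servo_tool(
  rows="0.05 0 0 0 1.5;0.1 -0.01 0 0 1.5;0.1 -0.01 0 0 1.5;0.1 -0.01 0 0 1.5",
)

```text
time: 9.65
tcp_pos: [0.563, -0.1324, 0.1054]
tool_rot: [[0.998, -0.07, -0.002], [-0.07, -0.998, 0.0], [-0.002, 0.0, -1.0]]
contact_force: [-6.0, 0.8, 0.1]
grip_width: 0.251
gripper_force: 40.0
```

>>> servo_tool(
  rows="-0.1 0.01 0 0 1.5;-0.12 0.01 -0.1 0 1.5;-0.12 0.01 -0.2 0 1.5;-0.12 0.01 -0.3 0 1.5;-0.12 0.01 -0.4 0 1.5;-0.12 0.01 -0.5 0 1.5;-0.12 0.01 -0.5 0 1.5",
)

```text
time: 10.35
tcp_pos: [0.5629, -0.1323, 0.1005]
tool_rot: [[0.998, -0.07, -0.0], [-0.07, -0.998, 0.0], [-0.0, -0.0, -1.0]]
contact_force: [-1.9, 0.1, -1.5]
grip_width: 0.253
gripper_force: 40.0
```

>>> servo_tool(
  rows="0 0 -0.1 0 1.5;0 0 -0.2 0 1.5;0 0 -0.3 0 1.5;0 0 -0.3 0 1.5",
)

```text
time: 10.75
tcp_pos: [0.563, -0.1321, 0.0976]
tool_rot: [[0.998, -0.07, 0.0], [-0.07, -0.998, 0.0], [0.0, -0.0, -1.0]]
contact_force: [-2.4, 0.9, -1.3]
grip_width: 0.248
gripper_force: 40.0
```

>>> servo_tool(
  rows="0 0 -0.1 0 1.5;0 0 -0.2 0 1.5;0 0 -0.2 0 1.5;0 0 -0.2 0 1.5",
)

```text
time: 11.15
tcp_pos: [0.563, -0.132, 0.0955]
tool_rot: [[0.998, -0.07, 0.0], [-0.07, -0.998, 0.0], [0.0, -0.0, -1.0]]
contact_force: [-1.5, 2.8, -0.5]
grip_width: 0.25
gripper_force: 40.0
```

>>> servo_tool(
  rows="0 0 0 0 2.5;0 0 0 0 3;0 0 0 0 4;0 0 0 0 4;0 0 1 0 4;0 0 4 0 4;0 0 9 0 4;0 0 14 0 4;2 -0.14 14 0 3;5 -0.35 14 0 1;7.3 -0.5 14 0 0;7.3 -0.5 14 0 0;7.3 -0.5 14 0 0;7.3 -0.5 14 0 0",
)

```text
time: 12.55
tcp_pos: [0.6351, -0.1374, 0.2359]
tool_rot: [[0.998, -0.07, -0.0], [-0.07, -0.998, -0.0], [-0.0, 0.0, -1.0]]
contact_force: [-0.8, -0.5, 0.1]
grip_width: 0.007
gripper_force: 0.0
```

```bash
python3 - <<'E'
from h import *
import pickle
c,im=snap('wrist','w5.png'); pickle.dump(c,open('w5.pkl','wb')); s=bot.get_state(); print(s['time'],s['tcp_pos'],np.round(s['contact_force'],2),s['grip_width'])
E
```

```text
12.6 [ 0.63513633 -0.13748047  0.23604096] [-0.16  0.26 -0.73] 0.004318742240150655
```

View pics/w5.png

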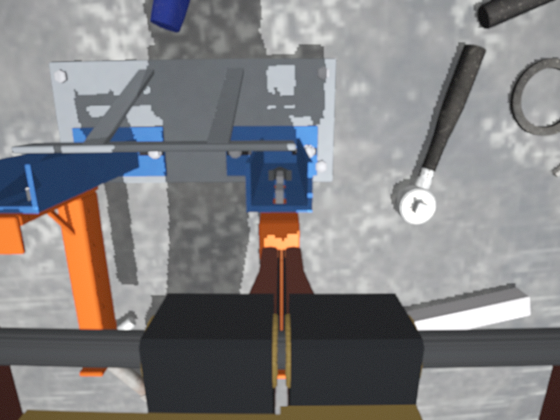

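The arm hangs in the upright, its tab at about (280,228) with the shut fingertips over it and its claws behind the web at (279,180).

>>> servo_tool(
  rows="0 0 -2 0 0;0 0 -3.6 0 0;0 0 -3.8 0 0;0 0 -3.9 0 0;0 0 -4.0 0 0;0 0 -4.1 0 0;0 0 -4.1 0 0",
)

```text
time: 13.3
tcp_pos: [0.6363, -0.1375, 0.1958]
tool_rot: [[0.998, -0.07, 0.001], [-0.07, -0.998, -0.0], [0.001, 0.0, -1.0]]
contact_force: [-1.3, 0.2, 5.5]
grip_width: 0.004
gripper_force: 2.5
```

>>> servo_tool(
  rows="0 0 -0.1 0 0;0 0 -0.2 0 0;0 0 -0.2 0 0",
)

```text
time: 13.6
tcp_pos: [0.6363, -0.1375, 0.1941]
tool_rot: [[0.998, -0.07, 0.002], [-0.07, -0.998, -0.001], [0.002, 0.0, -1.0]]
contact_force: [-1.5, 0.1, 6.2]
grip_width: 0.003
gripper_force: 3.3
```

>>> servo_tool(
  rows="0 0 -0.1 0 0;0 0 -0.1 0 0",
)

```text
time: 13.8
tcp_pos: [0.6364, -0.1375, 0.1933]
tool_rot: [[0.998, -0.07, 0.002], [-0.07, -0.998, -0.001], [0.002, 0.0, -1.0]]
contact_force: [-2.7, 0.2, 6.8]
grip_width: 0.007
gripper_force: 3.8
```

>>> servo_tool(
  rows="0 0 -0.1 0 0;0 0 -0.1 0 0;0 0 -0.1 0 0",
)

```text
time: 14.1
tcp_pos: [0.6364, -0.1375, 0.1925]
tool_rot: [[0.998, -0.07, 0.002], [-0.07, -0.998, -0.001], [0.002, 0.001, -1.0]]
contact_force: [-1.9, -0.1, 8.5]
grip_width: 0.007
gripper_force: 4.3
```

>>> servo_tool(
  rows="0 0 -0.1 0 0;0 0 -0.1 0 0;0 0 -0.1 0 0",
)

```text
time: 14.4
tcp_pos: [0.6366, -0.1376, 0.1921]
tool_rot: [[0.998, -0.07, 0.003], [-0.07, -0.998, -0.001], [0.003, 0.001, -1.0]]
contact_force: [-3.9, 1.2, 11.6]
grip_width: 0.007
gripper_force: 5.9
```

>>> servo_tool(
  rows="0 0 -0.1 0 0;0 0 -0.2 0 0;0 0 -0.2 0 0",
)

```text
time: 14.7
tcp_pos: [0.6369, -0.1377, 0.1918]
tool_rot: [[0.998, -0.07, 0.004], [-0.07, -0.998, -0.001], [0.004, 0.001, -1.0]]
contact_force: [-7.1, 1.0, 21.3]
grip_width: 0.009
gripper_force: 10.9
```

>>> servo_tool(
  rows="0 0 -0.1 0 0;0 0 -0.2 0 0;0 0 -0.2 0 0",
)

```text
time: 15.0
tcp_pos: [0.6372, -0.1377, 0.1916]
tool_rot: [[0.997, -0.07, 0.006], [-0.07, -0.998, -0.002], [0.006, 0.001, -1.0]]
contact_force: [-11.2, 1.7, 31.3]
grip_width: 0.006
gripper_force: 15.7
```

>>> servo_tool(
  rows="0 0 0.5 0 0;0 0 2 0 0;0 0 6 0 4;-3 -2 11 -8 8;-7 -5 11 -16 8.7;-11 -8 11 -24 8.7;-15 -11 11 -32 8.7;-19 -14 11 -40 8.7;-19 -14 11 -48 8.7;-19 -14 11 -56 8.7;-19 -14 11 -64 8.7;-19 -14 11 -72 8.7;-19 -14 11 -77.6 8.7;-19 -14 11 -77.6 8.7;-19 -14 11 -77.6 8.7",
)

```text
time: 16.5
tcp_pos: [0.4461, -0.2772, 0.296]
tool_rot: [[0.149, -0.989, 0.0], [-0.989, -0.149, -0.0], [0.0, -0.0, -1.0]]
contact_force: [-0.4, -0.1, 0.0]
grip_width: 0.99
gripper_force: 0.0
```

```bash
python3 - <<'E'
from h import *
import pickle
c,im=snap('wrist','w6.png'); pickle.dump(c,open('w6.pkl','wb')); s=bot.get_state(); print(s['time'],s['tcp_pos'],np.round(s['tool_rot'],3).tolist(),np.round(s['q'],2),s['grip_width'])
E
```

```text
16.55 [ 0.44602916 -0.27730639  0.29589445] [[0.149, -0.989, 0.0], [-0.989, -0.149, -0.0], [0.0, -0.0, -1.0]] [ 0.47  0.18 -0.01  1.73  0.    1.22 -2.53] 0.9902956868018985
```

View pics/w6.png

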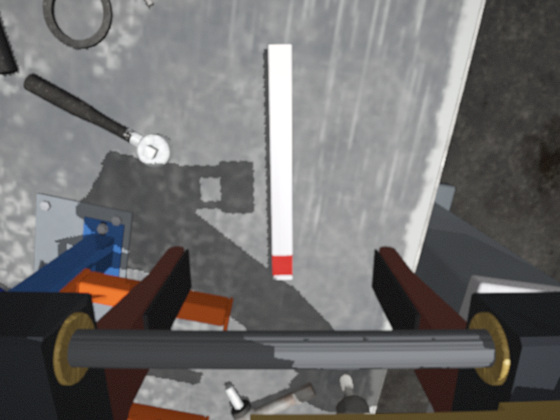

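The view shows the bar from (280,45) to its red end at (283,278), undisturbed, with the ratchet clear at (100,110).

```bash
python3 - <<'E'
from h import *
import pickle
c=pickle.load(open('w6.pkl','rb')); im=cv2.imread('pics/w6.png'); hsv=cv2.cvtColor(im,cv2.COLOR_BGR2HSV)
m=cv2.inRange(hsv,(0,0,215),(180,40,255))|cv2.inRange(hsv,(0,150,120),(6,255,255))|cv2.inRange(hsv,(174,150,120),(180,255,255)); m[:30]=0;m[290:]=0;m[:,:250]=0;m[:,310:]=0
L=[];r=np.argwhere(m.any(1)).ravel(); print(r.min(),r.max())
for v in range(60,255,5):
    x=np.argwhere(m[v]).ravel(); L.append(onz(c,(x.min()+x.max())/2,v,.024)[:2])
x=np.argwhere(m[150]).ravel(); print(x.min(),x.max())
L=np.float32(L); vx,vy,x0,y0=cv2.fitLine(L,cv2.DIST_HUBER,0,1e-5,1e-5).ravel(); d=np.array([vx,vy]); d*=np.sign(d[1]); b=np.array([x0,y0])
e1=onz(c,280,r.min()-.5,.025)[:2]; e2=onz(c,283,r.max()+.5,.025)[:2]
t1=(e1-b)@d;t2=(e2-b)@d; print('len',t2-t1,'ctr',b+d*(t1+t2)/2,'yaw',np.degrees(np.arctan2(-d[0],d[1])))
s=bot.get_state(); print((b+d*(t1+t2)/2-s['tcp_pos'][:2])*100)
E
```

```text
44 279
271 291
len 0.28125487029364155 ctr [ 0.44513561 -0.27583827] yaw 9.191793
[-0.08935525  0.14681177]
```

>>> servo_tool(
  rows="0 0 0 8.5 8.7;0 0 0 17 8.7;0 0 0 25.5 8.7;0 0 0 34 8.7;0 0 0 42.5 8.7;0 0 0 51 8.7;0 0 0 59.5 8.7;0 0 0 68 8.7;0 0 0 76.5 8.7;0 0 0 85 8.7;0 0 0 93.5 8.7;0 0 0 100 8.7;0 0 0 100 8.7",
)

```text
time: 17.85
tcp_pos: [0.4459, -0.2774, 0.2957]
tool_rot: [[0.948, 0.319, -0.0], [0.319, -0.948, 0.0], [0.0, -0.0, -1.0]]
contact_force: [-0.5, -0.8, -1.3]
grip_width: 0.986
gripper_force: 0.0
```

>>> servo_tool(
  rows="-0.1 0.15 0 8.5 8.7;-0.1 0.15 -3 17 8.7;-0.1 0.15 -6 25.5 8.7;-0.1 0.15 -9 34 8.7;-0.1 0.15 -12 42.5 8.7;-0.1 0.15 -14 51 8.7;-0.1 0.15 -16 59.5 8.7;-0.1 0.15 -18 68 8.7;-0.1 0.15 -20 76.5 8.7;-0.1 0.15 -22 80.6 7;-0.1 0.15 -26 80.6 6;-0.1 0.15 -28.5 80.6 5;-0.1 0.15 -29.1 80.6 4.5;-0.1 0.15 -29.1 80.6 4;-0.1 0.15 -29.1 80.6 4",
)

```text
time: 19.35
tcp_pos: [0.4458, -0.2762, 0.0058]
tool_rot: [[-0.155, 0.988, 0.001], [0.988, 0.155, -0.001], [-0.001, 0.001, -1.0]]
contact_force: [0.0, -0.1, 0.6]
grip_width: 0.486
gripper_force: 0.0
```

>>> servo_tool(
  rows="0 0 0 0 3;0 0 0 0 2;0 0 0 0 1.5;0 0 0 0 1.5;0 0 0 0 1.5;0 0 0 0 1.5;0 0 1 0 1.5;0 0 3 0 1.5;0 0 3 0 1.5",
  newtons=40,
)

```text
time: 20.25
tcp_pos: [0.4459, -0.2764, 0.0367]
tool_rot: [[-0.156, 0.988, 0.003], [0.988, 0.156, -0.002], [-0.002, 0.002, -1.0]]
contact_force: [0.2, -1.2, -3.2]
grip_width: 0.279
gripper_force: 40.0
```

```bash
python3 - <<'E'
from h import *
s=bot.get_state(); print(s['time'],s['tcp_pos'],np.degrees(np.arctan2(s['tool_rot'][1][0],s['tool_rot'][0][0])),np.round(s['contact_force'],1),np.round(s['ft_torque'],2),s['grip_width']*88,np.round(s['q'],2))
y=np.radians(-3.97); X=np.array([np.cos(y),np.sin(y)]); Y=np.array([-X[1],X[0]]); o=np.array([.6469,-.138]); f=np.array([.65865,.03136])
t=(o+f)/2-.10*X; print(t,(t-s['tcp_pos'][:2])*100)
E
```

```text
20.25 [ 0.44589867 -0.27642294  0.03667604] 98.97217185829675 [ 0.2 -1.2 -3.2] [-0.07 -0.13 -0.03] 24.541132010798787 [ 0.76  0.51 -0.38  1.99  0.29  0.69  0.36]
[ 0.55301496 -0.04639659] [10.71162894 23.00263568]
```

>>> servo_tool(
  rows="0 0 5 0 1.5;0 0 10 0 1.5;0 0 15 0 1.5;0 1 18 0 1.5;2 5 18 -2 1.5;4 9 18 -5 1.5;6 13 18 -8 1.5;8 17 18 -11 1.5;10 21 18 -13 1.5;10.7 23 18 -13 1.5;10.7 23 18 -13 1.5;10.7 23 15 -13 1.5;10.7 23 12 -13 1.5;10.7 23 10 -13 1.5;10.7 23 10 -13 1.5",
)

```text
time: 21.75
tcp_pos: [0.5491, -0.0471, 0.1313]
tool_rot: [[0.071, 0.997, -0.007], [0.997, -0.071, -0.0], [-0.001, -0.006, -1.0]]
contact_force: [-1.0, 0.4, -3.3]
grip_width: 0.278
gripper_force: 40.0
```

```bash
python3 - <<'E'
from h import *
s=bot.get_state(); print(s['tcp_pos'],s['contact_force'])
c,im=snap('scene','s2.png'); cv2.imwrite('pics/s2b.png',cv2.resize(im[120:300,200:420,::-1],None,fx=3.3,fy=3.3,interpolation=cv2.INTER_CUBIC))
E
```

```text
[ 0.54908462 -0.0470931   0.1312965 ] [-1.04708493  0.37676276 -3.28735671]
```

View pics/s2b.png

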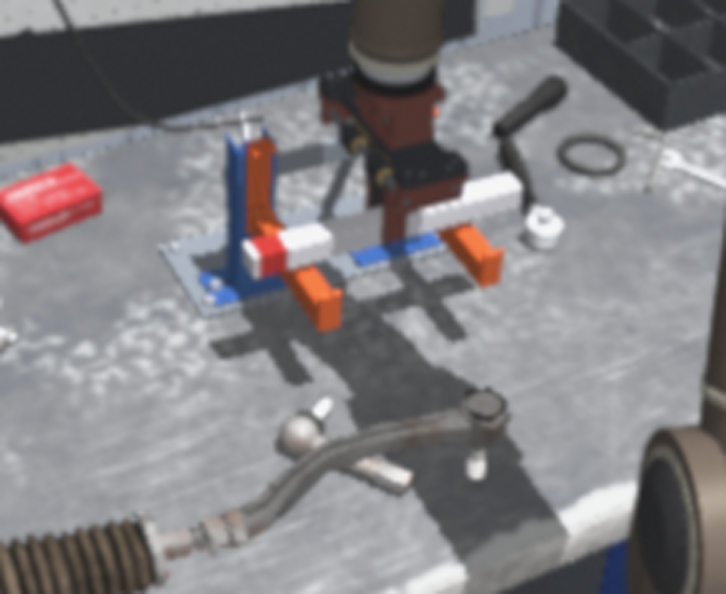

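The bar hangs level over both arms, red end at crop (265,255), with the tip stops in front at (325,305) and (485,262). Lowering by feel.

>>> servo_tool(
  rows="0 0 -0.2 0 1.5;0 0 -0.4 0 1.5;0 0 -0.5 0 1.5;0 0 -0.6 0 1.5;0 0 -0.7 0 1.5;0 0 -0.7 0 1.5",
)

```text
time: 22.4
tcp_pos: [0.5519, -0.0459, 0.1277]
tool_rot: [[0.07, 0.998, 0.0], [0.998, -0.07, -0.0], [-0.0, 0.0, -1.0]]
contact_force: [0.2, 0.6, -4.0]
grip_width: 0.286
gripper_force: 40.0
```

>>> servo_tool(
  rows="0 0 -0.05 0 1.5;0 0 -0.1 0 1.5;0 0 -0.1 0 1.5",
)

```text
time: 22.7
tcp_pos: [0.5518, -0.0458, 0.1266]
tool_rot: [[0.07, 0.998, -0.0], [0.998, -0.07, 0.0], [0.0, -0.0, -1.0]]
contact_force: [-0.0, -0.4, -3.9]
grip_width: 0.281
gripper_force: 40.0
```

>>> servo_tool(
  rows="0 0 -0.1 0 1.5;0 0 -0.2 0 1.5;0 0 -0.3 0 1.5;0 0 -0.3 0 1.5",
)

```text
time: 23.1
tcp_pos: [0.5518, -0.0459, 0.1234]
tool_rot: [[0.07, 0.998, -0.0], [0.998, -0.07, 0.0], [0.0, -0.0, -1.0]]
contact_force: [-0.5, -0.4, -4.3]
grip_width: 0.283
gripper_force: 40.0
```

>>> servo_tool(
  rows="0 0 -0.05 0 1.5;0 0 -0.1 0 1.5;0 0 -0.1 0 1.5",
)

```text
time: 23.4
tcp_pos: [0.5518, -0.0459, 0.1226]
tool_rot: [[0.07, 0.998, -0.0], [0.998, -0.07, 0.0], [0.0, -0.0, -1.0]]
contact_force: [-0.0, 0.4, -3.3]
grip_width: 0.282
gripper_force: 40.0
```

>>> servo_tool(
  rows="0 0 -0.05 0 1.5;0 0 -0.1 0 1.5;0 0 -0.1 0 1.5",
)

```text
time: 23.7
tcp_pos: [0.5519, -0.0459, 0.1217]
tool_rot: [[0.07, 0.998, 0.0], [0.998, -0.07, -0.0], [-0.0, 0.0, -1.0]]
contact_force: [-1.0, -0.7, -2.9]
grip_width: 0.283
gripper_force: 40.0
```

>>> servo_tool(
  rows="0 0 -0.03 0 1.5;0 0 -0.06 0 1.5;0 0 -0.06 0 1.5",
)

```text
time: 24.0
tcp_pos: [0.552, -0.046, 0.1213]
tool_rot: [[0.07, 0.998, 0.0], [0.998, -0.07, -0.0], [-0.0, 0.0, -1.0]]
contact_force: [-0.8, -0.4, 0.5]
grip_width: 0.286
gripper_force: 40.0
```

>>> servo_tool(
  rows="0 0 0 0 2.5;0 0 0 0 2.9;0 0 0 0 3.4;0 0 0 0 4.5;0 0 0 0 5;0 0 0 0 5;0 0 1 0 5;0 0 4 0 5;0 0 9 0 5;0 0 14 0 5;-2 0 19 0 5;-4 0 22 0 5;-4 0 22 0 5",
  newtons=10,
)

```text
time: 25.3
tcp_pos: [0.5122, -0.0452, 0.3472]
tool_rot: [[0.07, 0.998, 0.009], [0.998, -0.07, -0.002], [-0.001, 0.009, -1.0]]
contact_force: [-0.2, 0.7, -0.1]
grip_width: 0.568
gripper_force: 0.0
```

```bash
python3 - <<'E'
from h import *
s=bot.get_state(); print(s['time'],s['tcp_pos'],s['contact_force'])
c,im=snap('wrist','w7.png'); c2,i2=snap('scene','s3.png')
b=cv2.resize(i2[140:260,220:400],(560,373),interpolation=cv2.INTER_CUBIC)
a=np.hstack([cv2.resize(im,(400,300)),cv2.resize(b,(400,300))]); cv2.imwrite('pics/f.png',a[...,::-1])
E
```

```text
25.3 [ 0.51221456 -0.04518303  0.34724878] [-0.23558462  0.65955711 -0.11106089]
```

View pics/f.png

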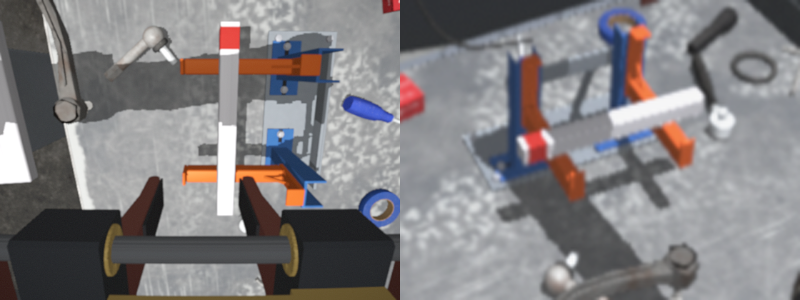

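The bar lies across both arms, from (229,25) to (225,213) in the left half. It is centred and square, behind the tip stops at x ≈ 183, and the robot is clear of everything.

```bash
python3 -c "
from cell import bot
print(bot.sign_off())"
```

```text
the job is handed in; nothing more can be done
None
```

I hooked the loose arm into the upper two slots and pressed it down to a hard stop at about 31 N. I then laid the bar centred across both arms and handed the job in at about 25 s; sign-off gave no verdict, but the final pictures show the bar resting behind both tip stops.

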